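# Drying a painted toy truck at the lamp

### The job

The toy truck on the tray has just been painted; its wheels run freely in bowed tracks, so it will not stay in the middle by itself. Lift the tray by its orange handle, tilt it gently to roll the truck away from the rim onto the red band across the middle of the tray, steady it there briefly, then carry the tray smoothly, without letting the truck run back to either rim, to the blue curing lamp and hold it about 15 cm above the table, straight over the yellow dot, with the middle of the truck on the band for 5 seconds; finish while still holding it so. Never let the wet truck run through to the rim at the handle end, do not tip the tray steeply, do not touch the truck or the lamp, and leave the other things on the bench where they are.

Things in the scene. Friction and masses are not known exactly. Their poses are not given: they have to be found in the camera images.
- tray: Tray with white floor, loose on the turntable, 280 x 140 mm outside, 270 (x) x 130 (y) mm inside, nominal 0.35 kg with its handle. Origin under its centre, z up, x away from the handle. Floor 5 mm thick, hard and smooth; wooden rims 5 mm thick, tops 35 mm above the underside. Upright orange handle outside the -x rim, centre plane at x = -175 mm, 24 mm clear of the rim
- band (a point): Middle of the red band, which is 70 mm wide (along x) and runs across the tray floor along y; the point is the centre of the tray, on the floor, 5 mm above its underside; it is the crown of the bowed tracks
- handle (a point): Grasp point of the orange handle slab: in its centre plane, 20 mm below its top, 65 mm above the tray floor, 175 mm from the band point along the tray's -x. The slab is 22 mm thick along the tray's x (grip across this), 90 mm long along y, and reaches from 6 to 90 mm above the tray's underside
- truck_mid (a point): Middle of the truck, 16 mm above the floor. Its guide tracks are bowed upwards (crown at the band point, radius about 3.5 m), so on a level tray it runs off from the band: acceleration along the tray's x = 2.8 per s2 x its offset from the band point + g x tilt (downhill) - the tray's own acceleration. Resistance 0.0015 N + 0.02 N per m/s. Stops at +-93 mm (end rims)
- truck: Green wooden toy truck, 84 mm long, 60 mm wide over its black wheels (radius 16 mm), 52 mm high, nominal 0.13 kg (not in the tray's mass). The wheels run captive in two low guide tracks: it can only roll along the tray's x and cannot be lifted out. Origin on the tray floor under its middle, axes as the tray's. At the start it rests against the end rim away from the handle, offset +93 mm
- stand: Steel spray turntable, fixed, 48 mm high, top radius 85 mm, on which the tray stands at the start. Origin at the centre of its underside on the table
- lamp: Blue curing lamp with a violet window, fixed, with a flat dark plate (2 mm) in front of it that bears a yellow dot of 30 mm radius. Origin on the table at the centre of the dot; the lamp stands 225 to 315 mm from it along +x, 200 mm wide, 210 mm high, and shines back along -x
- aim (a point): The place to hold the tray: 150 mm above the table, straight over the yellow dot; the middle of the tray floor should be here (within 50 mm sideways, 60 mm in height)
- tin: Paint tin with label, 90 mm diameter, 100 mm high, origin under its centre; leave alone
- spraycan: Yellow spray can, 60 mm diameter, 170 mm high, origin under its centre; leave alone
- brushpot: Open steel pot, 84 mm diameter, 100 mm high, origin under its centre; leave alone
- sander: Cork sanding block with wooden grip, 110 x 65 x 60 mm, origin under its centre; leave alone
- brush: Paint brush, about 200 mm long, lying on the bench, origin under its middle; leave alone
- jar: Amber glass jar, 70 mm diameter, 90 mm high, origin under its centre; leave alone
There are look-alikes about, which are no part of the job. Leave any green or turquoise look-alike of the stand alone.

How it is judged (in metres and radians):
On the way, in this order (a step that is already met when the one before it is completed fails the run):
1. the tray is lifted clear of the turntable by its handle (height (world z) of tray above 0.06 m and contact force between tray and stand below 0.05 N and contact force between the fingers and tray above 1 N), for 0.2 s.
2. still away from the lamp (over 100 mm from the yellow dot), the lifted tray has the truck on the red band (within 35 mm of its middle along the tray) for 0.5 s (x of truck_mid in the frame of tray between -0.035 and 0.035 m and horizontal distance between band and aim above 0.1 m and height (world z) of tray above 0.06 m and contact force between the fingers and tray above 1 N), for 0.5 s.
3. held over the yellow dot (middle of the tray within 50 mm sideways, 90 to 210 mm up) with the truck on the red band (within 35 mm of its middle along the tray) for 5 s (horizontal distance between band and aim below 0.05 m and height (world z) of band between 0.09 and 0.21 m and x of truck_mid in the frame of tray between -0.035 and 0.035 m and contact force between the fingers and tray above 1 N), for 5 s.
At the end, for the whole second after the job is handed in: The tray is still held by the robot with the middle of the tray floor within 50 mm sideways of the point over the yellow dot and 90 to 210 mm above the table, tilted less than 0.12 rad, with the truck's middle within 35 mm of the band's middle along the tray (all of step 3 and angle between tray's own z axis and vertical below 0.12 rad); the arm keeps its last pose, push and grip.
It fails at once if the wet truck runs to the rim at the handle end (its middle at -91 mm), or comes within 8 mm of either rim (beyond 85 mm) while the tray is less than 150 mm sideways from the yellow dot (x of truck_mid in the frame of tray below -0.091 m or (horizontal distance between band and aim below 0.15 m and (x of truck_mid in the frame of tray above 0.085 m or x of truck_mid in the frame of tray below -0.085 m))).
It fails at once if the robot touches the wet truck (contact force between any of the fingers, the arm and truck above 0.1 N).
It fails at once if the tray is tipped by more than 0.3 rad (angle between tray's own z axis and vertical above 0.3 rad).
It fails at once if the lamp is touched (contact force between lamp and anything else above 1 N).
It fails at once if another thing on the bench is disturbed (distance of any of tin, spraycan, brushpot, sander, brush, jar from where it was at the start of the episode above 0.03 m).
It also fails if it takes over 51 s, if anything falls off the work surface, if the arm or the gripper's body presses on something with over 40 N, if the wrist force passes 120 N, or if a joint passes its speed limit or range.

### The arm

A 6-joint arm with a two-finger parallel gripper is mounted at the origin on the work surface. World frame = base frame: x ahead of the robot, y to its left, z up, the work surface at z = 0. Lengths are in mm, angles in rad, forces in N, time in s.
With the tool pointing down it reaches from about 275 to 1000 mm from the base axis. Payload 8.4 kg.
Tool frame: the origin (TCP) lies midway between the tips of the shut fingers; the grasp point (between the pads) lies 19 mm behind it; z points along the fingers, y is the line along which they close (so a half turn about z gives the same grasp; the last joint's range is limited). The gripper opens to 85 mm and grips with 20 to 120 N. Pads are 22 mm wide; open, the fingers measure 114 mm over their backs; the gripper's body (76 mm by 85 mm) begins 54 mm behind the grasp point. The pads swing forward as they close: fully open they stand 13 mm farther back than shut.
Start: joints at [1.188, 0.353, 1.633, -0, 1.155, -0.002], TCP at [232.288, 580.233, 231.281] pointing down, gripper open.
Joint ranges: [-2.63, 2.63], [-0.92, 2.1], [0.06, 2.66], [-1.3, 4.44], [0, 2.69], [-3.02, 3.02]. Speed limits (rad/s): [2.22, 2.22, 2.79, 3.14, 3.14, 3.14].

### API

Orientations are given as [roll, pitch, yaw] about the fixed x, y, z axes, in that order (R = Rz(yaw) Ry(pitch) Rx(roll)).
In Python, from rig import r, cams gives the robot as it stands. The module is installed in compiled form; this text tells all that it offers.
- The arm moves only by the tool send_rows, never from a script. Its argument "targets" is one flat list of numbers, 7 for each row, row after row: the shift along the tool's x, y, z in m, then the turn, a rotation vector about the tool's x, y, z in rad, then the opening, from -1 (shut) to 1 (fully open). In form: [tx, ty, tz, wx, wy, wz, fingers, tx, ty, tz, wx, wy, wz, fingers, ...]. A call has 1 to 12 rows; each row is the pose to reach, as a shift and turn from the pose commanded when the call began, along the tool's axes at that moment; what a row does not reach only later rows make up. A row lasts 1/12 s, in which the tool goes at most 41.7 mm and 7.16 degrees, less where a joint would pass 70% of its speed; a pose out of reach is approached as far as the arm can. A call with a gripper value outside its range is refused whole. The fingers move at their own pace and stop on an object; "grip_force" is the grip in N (left out, the last holds). Time passes only in rows, so rows that repeat a pose let the fingers close. It gives the time, the measured TCP pose, the force, the opening and the grip force at its end, in the units of the state.
- r.sense(): the state, without advancing time (a new reading comes with each control period).
- cams.grab_frame(name): name is "scene" or "top" or "wrist"; returns a dict with "color" (420x560x3 uint8, blue, green, red), "fx", "fy", "cx", "cy" (pixels), "k1" (the pictures are not rectified: a ray, as slopes to the right and down, at radius r is drawn at 1 + k1 r^2 times it, then the intrinsics apply), "xyz" and "attitude" of the camera in the world. Camera axes: x right, y down, z forward; pixel columns grow to the right and rows downward; lengths in mm; the calibration is good to about 2 mm. A picture is of the moment at which its call begins. There is no depth.
- r.sign_off(): hands the job in; it is judged then, once.
The state is a dict: "clock": time; "qpos": joint angles; "qvel": joint speeds; "joint_efforts": joint torques, N m; "eef_pos": TCP position; "tcp_rot": TCP orientation; "contact_force": force on the tool from outside, world axes, zero at the start; "wrist_torque": the same for the moment, N m; "opening": opening from 0.0 (shut) to 1.0 (fully open); "grasp_force": force on a finger pad.
Only numpy, scipy, OpenCV 4.12 (cv2) and the standard library are available. Lean on these libraries where they do the work, as an engineer would, in place of code of your own. Each camera call takes 0.05 s, during which the arm holds its last target. There are 200 camera calls.

## Working session

There is one attempt and no reset: what is moved stays moved. The work goes in short steps, Python scripts to look and compute and a tool call to move; the robot and the scene stay as the last step left them, time stands still between calls to the robot, and variables do not carry over. Pictures are saved under pics/ and viewed, at most 10 in all, crops included, and the job is handed in when it is done.

Besides the shell and the picture viewer there is one more tool, called as name(argument=value, ...) on one line, values as JSON. send_rows: Moves the arm, as the interface text tells. Its arguments: {"type":"object","properties":{"targets":{"type":"array"},"grip_force":{"type":"number"}},"required":["targets"]}

```bash
mkdir -p pics; python3 - <<'E'
from rig import r,cams
import cv2
print(r.sense())
for n in("scene","top"):
    f=cams.grab_frame(n);cv2.imwrite(f"pics/{n}0.png",f["color"]);print(n,{k:v for k,v in f.items() if k!="color"})
E
```

```text
{'clock': 0.0, 'qpos': array([ 1.18756891e+00,  3.53627425e-01,  1.63416114e+00, -6.26718240e-06,
        1.15518730e+00, -2.40553296e-03]), 'qvel': array([-6.81990096e-04,  2.41140081e-05,  1.48251971e-03,  1.62727375e-04,
        1.65563383e-03,  2.33253334e-04]), 'joint_efforts': array([-1.48863724e-03, -6.05270863e+01, -3.42050850e+01, -1.02168381e-04,
        9.53114679e-03, -1.50808586e-05]), 'eef_pos': array([232.12532309, 579.77131561, 230.56306337]), 'tcp_rot': array([-3.14020943e+00,  2.40277657e-06,  2.76077330e+00]), 'contact_force': array([ 0.54489934, -0.66305264, -0.76400496]), 'wrist_torque': array([ 0.01675066, -0.01729583,  0.01462738]), 'grasp_force': 0.0, 'opening': 0.9981953114792703}
scene {'fx': 398.00101504402056, 'fy': 398.00101504402056, 'cx': 279.76891558866765, 'cy': 212.2485122359959, 'k1': 0.03748708937581247, 'xyz': array([1315.81857473, -323.23905985, 1091.48937443]), 'attitude': array([-2.422925  ,  0.01293869,  1.10064308])}
top {'fx': 380.3036099573479, 'fy': 380.3036099573479, 'cx': 281.56287271874834, 'cy': 210.1664641386328, 'k1': -0.09705732405974657, 'xyz': array([ 382.40269005,   68.72780375, 1392.75487691]), 'attitude': array([-3.00988818, -0.00813065, -1.56201714])}
```

View pics/scene0.png

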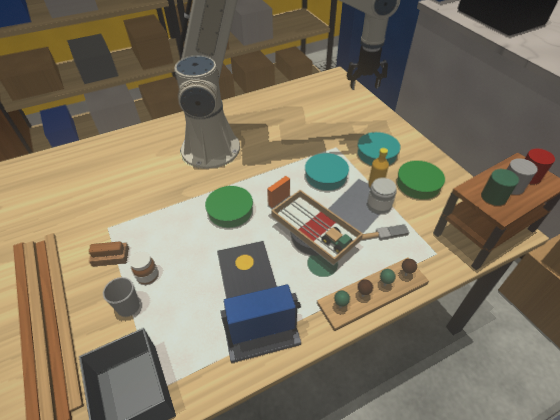

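View pics/top0.png

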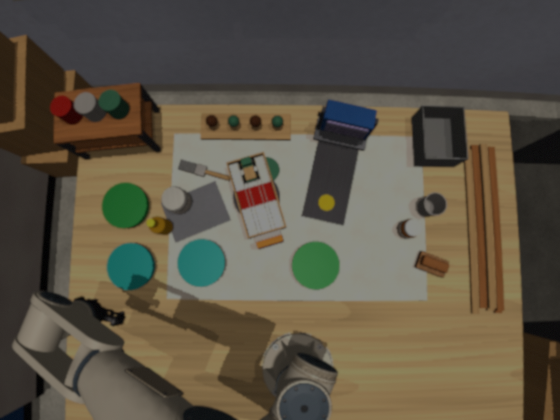

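The top view shows the tray at (257,197): orange handle (269,241), red band (257,196), truck at the far end (248,168). The yellow dot is at (326,202) in front of the blue lamp (348,118). The green disc (316,265) and turquoise discs (201,262), (130,266) and (125,205) are look-alikes. The scene view shows the same layout, with the handle at (279,191), the tray at (316,226) and the dot at (244,262).

Next I'll measure these and check them in an enlarged crop.

```bash
cat > h.py <<'E'
from rig import r,cams
import cv2,numpy as np
from scipy.spatial.transform import Rotation as R
def rays(f,uv):
    K=np.array([[f["fx"],0,f["cx"]],[0,f["fy"],f["cy"]],[0,0,1]]);d=np.array([f["k1"],0,0,0,0.])
    n=cv2.undistortPoints(np.float64(uv).reshape(-1,1,2),K,d)[:,0]
    return R.from_euler('xyz',f["attitude"]).apply(np.c_[n,np.ones(len(n))])
def plane(f,uv,z):
    d=rays(f,uv);c=np.array(f["xyz"]);return c+d*((z-c[2])/d[:,2])[:,None]
def proj(f,P):
    p=R.from_euler('xyz',f["attitude"]).inv().apply(np.atleast_2d(P)-f["xyz"]);n=p[:,:2]/p[:,2:]
    n=n*(1+f["k1"]*(n**2).sum(1))[:,None];return n*[f["fx"],f["fy"]]+[f["cx"],f["cy"]]
def blob(img,lo,hi,roi=None):
    m=cv2.inRange(cv2.cvtColor(img,cv2.COLOR_BGR2HSV),lo,hi)
    if roi:
        k=np.zeros_like(m);x0,y0,x1,y1=roi;k[y0:y1,x0:x1]=1;m=m*k
    c=max(cv2.findContours(m,0,2)[0],key=cv2.contourArea);return c
def cen(c):
    M=cv2.moments(c);return [M["m10"]/M["m00"],M["m01"]/M["m00"]]
E
python3 - <<'E'
from h import *
for n,rois in (("top",dict(handle=(250,225,290,255),band=(225,170,285,220),dot=(310,185,340,220),lamp=(310,95,385,135))),("scene",dict(handle=(260,170,300,215),band=(290,200,345,250),dot=(230,250,260,275)))):
    f=cams.grab_frame(n)
    for k,(lo,hi,z) in dict(handle=((5,130,90),(16,255,255),(138,96)[n=="scene"]),band=((0,130,80),(6,255,255),53),dot=((20,130,120),(32,255,255),2),lamp=((108,120,50),(125,255,255),210)).items():
        if k not in rois: continue
        c=blob(f["color"],lo,hi,rois[k]);b=cv2.minAreaRect(c)
        print(n,k,cv2.contourArea(c),np.round(cen(c),1),"P",plane(f,[cen(c)],z)[0].round(1),"box",plane(f,cv2.boxPoints(b),z)[:,:2].round(0).tolist())
    if n=="top": cv2.imwrite("pics/crop.png",cv2.resize(f["color"][130:270,180:380],None,fx=4,fy=4,interpolation=cv2.INTER_CUBIC))
f=cams.grab_frame("wrist");print({k:v for k,v in f.items() if k!="color"})
E
```

```text
top handle 130.0 [269.4 241.4] P [444.6  99.2 138. ] box [[442.0, 143.0], [467.0, 62.0], [447.0, 56.0], [422.0, 137.0]]
top band 561.0 [255.8 195.2] P [613.1 151.9  53. ] box [[624.0, 221.0], [662.0, 101.0], [602.0, 82.0], [565.0, 203.0]]
top dot 155.0 [326.  202.1] P [ 598.5 -105.4    2. ] box [[625.0, -80.0], [626.0, -132.0], [573.0, -131.0], [572.0, -79.0]]
top lamp 128.5 [359.6 121.2] P [ 835.7 -192.7  210. ] box [[842.0, -83.0], [907.0, -99.0], [872.0, -253.0], [807.0, -235.0]]
scene handle 102.0 [278.3 183.7] P [411.6 116.1  96. ] box [[414.0, 70.0], [385.0, 162.0], [410.0, 161.0], [438.0, 70.0]]
scene band 101.0 [315.6 226.7] P [613.  153.8  53. ] box [[585.0, 132.0], [571.0, 155.0], [639.0, 176.0], [652.0, 153.0]]
scene dot 191.0 [244.  261.9] P [ 598.5 -106.3    2. ] box [[573.0, -134.0], [568.0, -75.0], [624.0, -78.0], [628.0, -135.0]]
{'fx': 306.0628363514055, 'fy': 306.0628363514055, 'cx': 276.91515973357946, 'cy': 206.79267831647965, 'k1': -0.040305001701987045, 'xyz': array([164.32146865, 607.66101691, 373.86233799]), 'attitude': array([2.84690627e+00, 1.55242686e-03, 1.19189354e+00])}
```

View pics/crop.png

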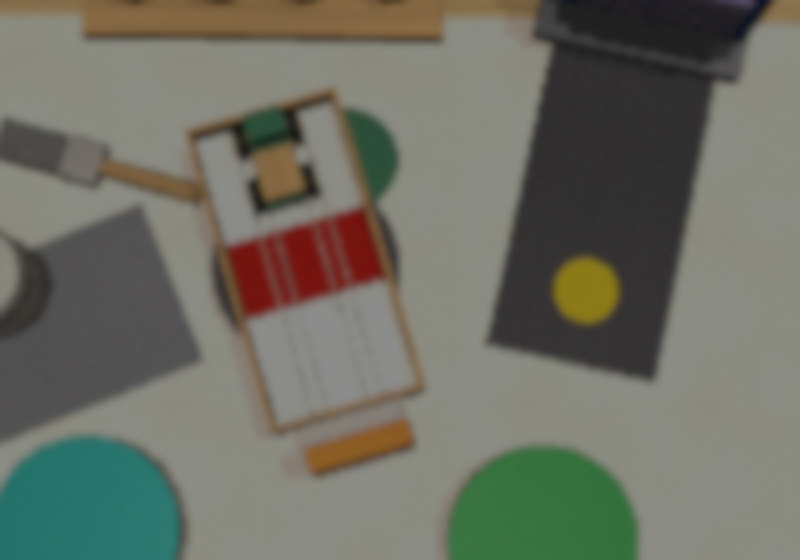

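The crop confirms the real tray: orange handle slab at crop (360,447), red band at (307,262), truck against the far rim at (275,155). The dot is at (587,291) on the dark plate. The turquoise and green discs are look-alikes and stay alone.

Tray yaw is about 0.304, the handle is at (445.5, 99.8) and the aim is (598.5, -105.8). I'll move above the handle now.

send_rows(targets=[-0.3765,-0.3668,0,0,0,0.886,1,-0.3765,-0.3668,0,0,0,0.886,1,-0.3765,-0.3668,0,0,0,0.886,1,-0.3765,-0.3668,0,0,0,0.886,1,-0.3765,-0.3668,0,0,0,0.886,1,-0.3765,-0.3668,0,0,0,0.886,1,-0.3765,-0.3668,0,0,0,0.886,1,-0.3765,-0.3668,0,0,0,0.886,1,-0.3765,-0.3668,0,0,0,0.886,1,-0.3765,-0.3668,0,0,0,0.886,1,-0.3765,-0.3668,0,0,0,0.886,1,-0.3765,-0.3668,0,0,0,0.886,1])

```text
clock: 1.25
eef_pos: [435.5, 121.3, 231.6]
tcp_rot: [3.141, -0.0, 1.875]
contact_force: [1.2, 0.4, 1.5]
opening: 0.997
grasp_force: 0.0
```

send_rows(targets=[-0.0245,0.0028,0.03,0,0,0,1,-0.0245,0.0028,0.03,0,0,0,1,-0.0245,0.0028,0.03,0,0,0,1])

```text
clock: 1.5
eef_pos: [444.4, 99.3, 200.3]
tcp_rot: [-3.139, -0.0, 1.872]
contact_force: [-0.1, -0.4, 0.3]
opening: 1.0
grasp_force: 0.0
```

```bash
python3 - <<'E'
from h import *
s=r.sense();print(s["eef_pos"],s["tcp_rot"])
f=cams.grab_frame("wrist");cv2.imwrite("pics/w1.png",f["color"])
c=blob(f["color"],(5,130,70),(16,255,255));print(cv2.contourArea(c),plane(f,cv2.boxPoints(cv2.minAreaRect(c)),138).round(1),plane(f,[cen(c)],138))
print(proj(f,[[445.5,99.8,138],[445.5,99.8,54]]))
E
```

```text
[444.44760794  99.3435478  200.2612697 ] [-3.13883340e+00 -3.56375661e-04  1.87155938e+00]
3686.0 [[421.2 147.5 138. ]
 [440.8 153.6 138. ]
 [470.9  62.5 138. ]
 [448.6  55.5 138. ]] [[444.35344063 108.11591142 138.        ]]
[[277.58347033 222.02054331]
 [277.6629083  192.87381829]]
```

View pics/w1.png

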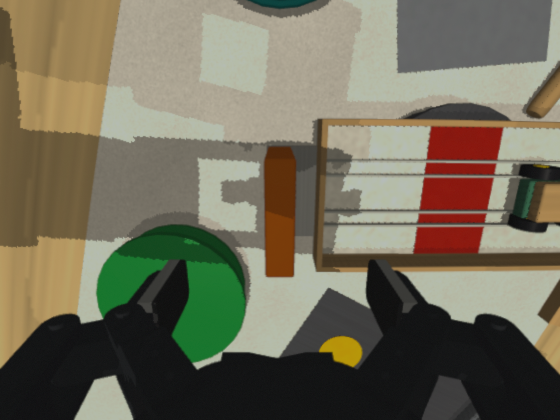

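Wrist view: the handle (centre about pixel 281,220) sits between the open fingers (180 and 372). The tray, band and truck rear (535,195) lie to the right. Now descend and grip.

send_rows(targets=[0.001,0.001,0.034,0,0,0,1,0.001,0.001,0.068,0,0,0,1,0.001,0.001,0.09,0,0,0,1,0.001,0.001,0.102,0,0,0,1,0.001,0.001,0.102,0,0,0,1,0.001,0.001,0.102,0,0,0,-1,0.001,0.001,0.102,0,0,0,-1,0.001,0.001,0.102,0,0,0,-1,0.001,0.001,0.102,0,0,0,-1,0.001,0.001,0.102,0,0,0,-1,0.001,0.001,0.102,0,0,0,-1,0.001,0.001,0.102,0,0,0,-1], grip_force=110)

```text
clock: 2.55
eef_pos: [446.0, 102.0, 100.1]
tcp_rot: [3.141, -0.0, 1.874]
contact_force: [-3.7, -0.5, 9.2]
opening: 0.244
grasp_force: 107.0
```

```bash
cat >> h.py <<'E'
# tray pose from tool: tray x = tool y, tray y = tool x, tray z = -tool z; tool x/y/z offsets of band from TCP
OFF=np.array([0.,175.,46.])
def tray(s):
    Rt=R.from_euler('xyz',s["tcp_rot"]).as_matrix();return s["eef_pos"]+Rt@OFF, np.c_[Rt[:,1],Rt[:,0],-Rt[:,2]]
def truck(f,o,T,lo=(50,60,15),hi=(92,255,255)):
    """green parts' centroid inside lane, as tray x on a plane 45 mm above floor"""
    lane=np.array([[-135,-25,45],[135,-25,45],[135,25,45],[-135,25,45.]])@T.T+o
    k=np.zeros(f["color"].shape[:2],np.uint8);cv2.fillPoly(k,[np.int32(np.round(proj(f,lane)))],255)
    m=cv2.inRange(cv2.cvtColor(f["color"],cv2.COLOR_BGR2HSV),lo,hi)&k
    M=cv2.moments(m,True)
    if M["m00"]<8: return np.nan,M["m00"]
    d=rays(f,[[M["m10"]/M["m00"],M["m01"]/M["m00"]]])[0];n=T[:,2];c=np.array(f["xyz"])
    P=c+d*(n@(o+45*n-c))/(n@d);return float(T[:,0]@(P-o)),M["m00"]
E
python3 - <<'E'
from h import *
s=r.sense();print(s)
o,T=tray(s);print(o,T)
for n in("top","scene")*2:
    f=cams.grab_frame(n);print(n,truck(f,o,T))
    c=blob(f["color"],(0,130,80),(6,255,255),(225,170,345,250));print(plane(f,[cen(c)],53))
    cv2.imwrite(f"pics/{n}2.png",f["color"])
a=cv2.imread("pics/top2.png")[140:260,210:310];b=cv2.imread("pics/scene2.png")[160:280,250:370]
cv2.imwrite("pics/c2.png",np.hstack([cv2.resize(a,(330,396)),cv2.resize(b,(396,396))]))
E
```

```text
{'clock': 2.55, 'qpos': array([ 2.21424003e-01,  2.80318158e-01,  2.09644074e+00,  1.99137444e-04,
        7.64030319e-01, -8.23236721e-02]), 'qvel': array([-7.53216076e-04,  7.62148094e-05, -1.62820435e-03,  1.55753377e-03,
        2.60182917e-04,  1.29015370e-03]), 'joint_efforts': array([ -0.09150255, -41.53274059, -23.41409683,  -0.16018925,
        -0.69051158,  -0.0592238 ]), 'eef_pos': array([445.99147417, 101.98535315, 100.08312877]), 'tcp_rot': array([ 3.14078061e+00, -7.13529830e-05,  1.87440030e+00]), 'contact_force': array([-3.69168247, -0.49523265,  9.18931683]), 'wrist_torque': array([ 0.0695113 ,  0.14781322, -0.11979508]), 'grasp_force': 107.00462579727173, 'opening': 0.24359785989705193}
[613.0225036  154.31785067  54.22525147] [[ 9.54264944e-01 -2.98961285e-01 -7.53572085e-04]
 [ 2.98961131e-01  9.54265238e-01 -3.10858895e-04]
 [ 8.12042420e-04  7.13529829e-05  9.99999668e-01]]
top (115.52129081626053, 82.0)
[[613.75973408 152.23244418  53.        ]]
scene (119.78338102616144, 64.0)
[[613.00274764 154.17466353  53.        ]]
top (114.39254561859796, 83.0)
[[613.78668521 152.1253885   53.        ]]
scene (119.78338102616144, 64.0)
[[613.00274764 154.17466353  53.        ]]
```

View pics/c2.png

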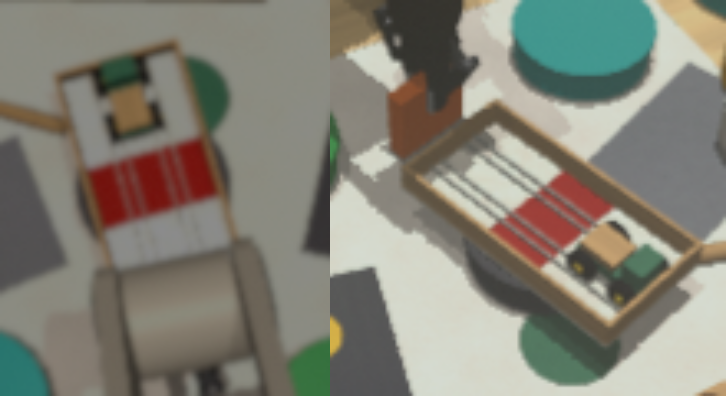

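Gripped: the left crop (top view) and right crop (scene view) show the fingers on the handle and the truck still at the far rim. Now lift.

send_rows(targets=[0,0,-0.003,0,0,0,-1,0,0,-0.009,0,0,0,-1,0,0,-0.018,0,0,0,-1,0,0,-0.03,0,0,0,-1,0,0,-0.042,0,0,0,-1,0,0,-0.055,0,0,0,-1,0,0,-0.067,0,0,0,-1,0,0,-0.078,0,0,0,-1,0,0,-0.087,0,0,0,-1,0,0,-0.092,0,0,0,-1,0,0,-0.095,0,0,0,-1,0,0,-0.095,0,0,0,-1])

```text
clock: 3.75
eef_pos: [445.8, 101.9, 194.7]
tcp_rot: [3.141, 0.0, 1.875]
contact_force: [0.5, 0.9, -6.0]
opening: 0.246
grasp_force: 107.9
```

```bash
python3 - <<'E'
from h import *
s=r.sense();print({k:s[k] for k in("clock","eef_pos","tcp_rot","contact_force","wrist_torque","grasp_force")})
o,T=tray(s);print(o)
for n in("top","scene")*2:
    f=cams.grab_frame(n);print(n,truck(f,o,T))
    c=blob(f["color"],(0,130,80),(6,255,255),(225,150,345,250));print(plane(f,[cen(c)],o[2]))
    cv2.imwrite(f"pics/{n}3.png",f["color"])
a=cv2.imread("pics/top3.png")[110:260,190:310];b=cv2.imread("pics/scene3.png")[130:260,250:380]
cv2.imwrite("pics/c3.png",np.hstack([cv2.resize(a,(320,400)),cv2.resize(b,(400,400))]))
E
```

```text
{'clock': 3.75, 'eef_pos': array([445.82622171, 101.91924549, 194.74071454]), 'tcp_rot': array([3.14105761e+00, 4.89260104e-05, 1.87473680e+00]), 'contact_force': array([ 0.4726238 ,  0.92257383, -6.04162324]), 'wrist_torque': array([-0.17811187,  0.71614577,  0.0133654 ]), 'grasp_force': 107.89796590805054}
[612.82915634 154.29887765 148.83435377]
top (114.08298517164168, 97.0)
[[612.5222743  152.13294495 148.83435377]]
scene (120.44565563327752, 72.0)
[[614.66573814 152.86624126 148.83435377]]
top (112.33065245154694, 96.0)
[[612.45031033 151.86452429 148.83435377]]
scene (120.37784630732074, 72.0)
[[614.80961836 152.17656973 148.83435377]]
```

View pics/c3.png

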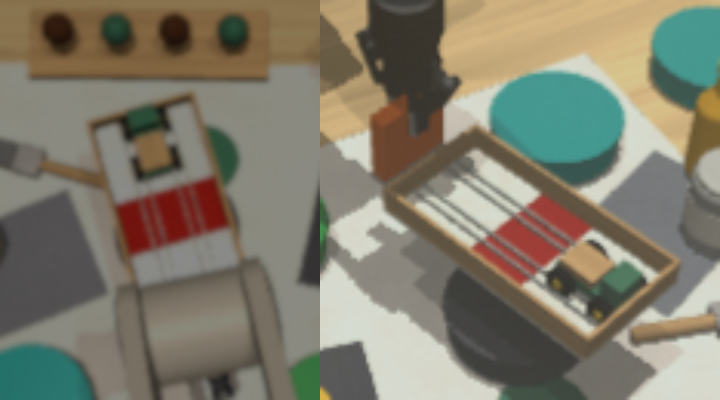

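Lifted, with the truck still at the far rim (scene crop 600,280) and the red band clear. I'll build a small estimator and planner for the truck; it starts at x = 93 mm.

```bash
cat > ctl.py <<'E'
import sys,json,os
from h import *
# usage: ctl.py '[thetas mrad sent]' '[tray-x accel per row m/s2]' ncam nrows '[planned accel for next rows]' w
th_sent,acc,ncam,nrow,plan,w=[json.loads(a) for a in sys.argv[1:7]]
S=json.load(open("st.json")) if os.path.exists("st.json") else dict(m=[.093,0,0],P=np.diag([1e-6,1e-6,.04**2]).tolist(),th=0,tc=0)
m=np.array(S["m"]);P=np.array(S["P"]);th,tc=S["th"],S["tc"];g,TAU=9.81,.06
def f(m,th,a,h):
    x,v,b=m;d=2.8*x+g*th+b-a
    if abs(v)<.001 and abs(d)<.0115: v=0
    else: v=v+h*(d-.15*v-.0115*np.tanh(v/.002))
    x+=h*v
    if x>.093: x,v=.093,min(v,0)
    return np.array([x,v,b])
def pred(m,P,th,t0,t1,a,T):
    n=max(1,round(T/.005));h=T/n;F=np.eye(3)+h*np.array([[0,1,0],[2.8,-.15,1],[0,0,0]]);Q=np.diag([1e-9,4e-5,1e-6])*h*5
    for i in range(n):
        th+=h/TAU*(t0+(t1-t0)*(i+1)/n-th);m=f(m,th,a,h);P=F@P@F.T+Q
    return m,P,th
acc=acc+[0]*len(th_sent)
for t,a in zip(th_sent,acc): m,P,th=pred(m,P,th,tc,t/1e3,a,1/12);tc=t/1e3
p0=m.copy();z=[]
for i in range(ncam):
    n=("scene","scene","top")[i%3];s=r.sense();o,T=tray(s)
    fr=cams.grab_frame(n);x,A=truck(fr,o,T);x=(x-(27.4 if n=="scene" else 20.2))/1e3
    z.append((n[0],round(x*1e3,1),A))
    if np.isfinite(x) and A>35:
        sd=.0012 if n=="scene" else .003;K=P[:,0]/(P[0,0]+sd**2);m=m+K*(x-m[0]);P=P-np.outer(K,P[0])
    m,P,th=pred(m,P,th,tc,tc,0,.05)
json.dump(dict(m=m.tolist(),P=P.tolist(),th=th,tc=tc),open("st.json","w"))
s=r.sense();print("t",round(s["clock"],2),"pred",(p0*1e3).round(1),"z",z,"est",(m*1e3).round(1),"grip",round(s["grasp_force"]),"eef",s["eef_pos"].round(1),s["tcp_rot"].round(4),"band",tray(s)[0].round(0))
q=m.copy();t=th;c=tc;out=[]
for i in range(nrow):
    a=plan[i] if i<len(plan) else 0
    pv=q+0; des=-w*w*pv[0]-2*w*pv[1]
    fr=.0115*np.sign(pv[1]) if abs(pv[1])>.002 else 0
    n=round((des-2.8*pv[0]-pv[2]+.15*pv[1]+fr+a)/g,4);n=float(np.clip(n,-.09,.09));q,_,t=pred(q,P,t,c,n,a,1/12);c=n
    out.append((round(n*1e3,1),round((n-tc)*1e3,1),round(q[0]*1e3,1),round(q[1]*1e3,1)))
print("theta,rel,x,v:",*out,sep="\n")
E
python3 ctl.py '[]' '[]' 2 6 '[]' 2
```

```text
t 4.05 pred [93.  0.  0.] z [('s', 92.9, 72.0), ('s', 92.8, 70.0)] est [93.   0.  -0.2] grip 108 eef [445.4 101.9 193.8] [-3.1406e+00 -1.0000e-04  1.8748e+00] band [612. 154. 148.]
theta,rel,x,v:
(-64.4, -64.4, np.float64(93.0), np.float64(-0.4))
(-64.3, -64.3, np.float64(92.4), np.float64(-17.0))
(-58.5, -58.5, np.float64(89.8), np.float64(-42.8))
(-46.6, -46.6, np.float64(85.1), np.float64(-67.0))
(-33.9, -33.9, np.float64(78.7), np.float64(-84.6))
(-22.5, -22.5, np.float64(71.2), np.float64(-94.0))
```

send_rows(targets=[0,0,0,-0.035,0,0,-1,0,0,0,-0.055,0,0,-1,0,0,0,-0.05,0,0,-1,0,0,0,-0.042,0,0,-1])

```text
clock: 4.38
eef_pos: [445.2, 101.8, 194.2]
tcp_rot: [3.101, -0.0, 1.875]
contact_force: [-0.3, -0.1, -4.6]
opening: 0.243
grasp_force: 108.9
```

```bash
python3 ctl.py '[-35,-55,-50,-42]' '[]' 3 5 '[]' 1.7
```

```text
t 4.53 pred [ 89.6 -36.   -0.2] z [('s', 86.5, 69.0), ('s', 85.3, 74.0), ('t', 82.9, 106.0)] est [ 78.5 -72.5 -14.4] grip 109 eef [446.1 102.  194.3] [3.1    0.     1.8748] band [615. 155. 156.]
theta,rel,x,v:
(-21.2, 20.8, np.float64(71.8), np.float64(-85.1))
(-13.2, 28.8, np.float64(64.5), np.float64(-88.7))
(-7.8, 34.2, np.float64(57.2), np.float64(-86.2))
(-4.4, 37.6, np.float64(50.3), np.float64(-80.4))
(-2.3, 39.7, np.float64(43.9), np.float64(-73.0))
```

send_rows(targets=[0,0,0,0.02,0,0,-1,0,0,0,0.028,0,0,-1,0,0,0,0.034,0,0,-1,0,0,0,0.0375,0,0,-1])

```text
clock: 4.87
eef_pos: [446.1, 102.0, 194.2]
tcp_rot: [3.138, -0.0, 1.875]
contact_force: [0.0, -0.0, -5.1]
opening: 0.244
grasp_force: 108.9
```

```bash
python3 ctl.py '[-22,-14,-8,-4.5]' '[]' 3 5 '[]' 1.7
```

```text
t 5.02 pred [ 50.1 -81.8 -14.4] z [('s', 62.7, 76.0), ('s', 62.1, 75.0), ('t', 63.1, 89.0)] est [ 59.5 -14.1  23.6] grip 109 eef [445.8 102.  194.2] [ 3.1372 -0.      1.8748] band [613. 154. 149.]
theta,rel,x,v:
(-33.4, -28.9, np.float64(58.7), np.float64(-5.8))
(-35.7, -31.2, np.float64(58.1), np.float64(-10.8))
(-33.7, -29.2, np.float64(56.8), np.float64(-21.2))
(-29.5, -25.0, np.float64(54.5), np.float64(-31.8))
(-24.7, -20.2, np.float64(51.5), np.float64(-40.2))
```

```bash
python3 - <<'E'
s=open("ctl.py").read()
s=s.replace("th+=h/TAU*(t0+(t1-t0)*(i+1)/n-th);m=f(m,th,a,h)","o=th;th+=h/TAU*(t0+(t1-t0)*(i+1)/n-th);m=f(m,th,a,h);m[0]+=.046*(th-o)")
open("ctl.py","w").write(s)
E
```

send_rows(targets=[0,0,0,-0.028,0,0,-1,0,0,0,-0.03,0,0,-1,0,0,0,-0.027,0,0,-1,0,0,0,-0.0235,0,0,-1])

```text
clock: 5.35
eef_pos: [445.7, 101.9, 194.4]
tcp_rot: [3.114, 0.0, 1.875]
contact_force: [0.1, -0.2, -5.4]
opening: 0.241
grasp_force: 109.0
```

```bash
python3 ctl.py '[-32.5,-34.5,-31.5,-28]' '[]' 4 5 '[]' 1.7
```

```text
t 5.55 pred [ 53.6 -29.4  23.6] z [('s', 64.8, 78.0), ('s', 64.0, 77.0), ('t', 63.7, 97.0), ('s', 62.5, 75.0)] est [ 62.5 -11.9  39.8] grip 109 eef [445.9 102.  194.3] [ 3.1138 -0.      1.8748] band [614. 155. 153.]
theta,rel,x,v:
(-37.5, -9.5, np.float64(61.1), np.float64(-17.5))
(-34.8, -6.8, np.float64(59.1), np.float64(-27.2))
(-30.5, -2.5, np.float64(56.5), np.float64(-36.8))
(-25.8, 2.2, np.float64(53.3), np.float64(-44.3))
(-21.4, 6.6, np.float64(49.5), np.float64(-49.0))
```

send_rows(targets=[0,0,0,-0.01,0,0,-1,0,0,0,-0.008,0,0,-1,0,0,0,-0.004,0,0,-1,0,0,0,0,0,0,-1])

```text
clock: 5.88
eef_pos: [445.7, 101.9, 194.3]
tcp_rot: [3.114, 0.0, 1.875]
contact_force: [0.1, 0.6, -3.8]
opening: 0.241
grasp_force: 108.7
```

```bash
python3 ctl.py '[-38,-36,-32,-28]' '[]' 3 5 '[]' 1.7
```

```text
t 6.03 pred [ 52.9 -46.9  39.8] z [('s', 53.7, 77.0), ('s', 49.2, 71.0), ('t', 48.5, 95.0)] est [ 44.6 -61.4  39.1] grip 109 eef [445.9 102.  194.3] [ 3.1136 -0.      1.8748] band [614. 155. 153.]
theta,rel,x,v:
(-10.7, 17.3, np.float64(39.6), np.float64(-66.6))
(-6.1, 21.9, np.float64(34.5), np.float64(-64.5))
(-3.8, 24.2, np.float64(29.6), np.float64(-58.4))
(-3.0, 25.0, np.float64(25.1), np.float64(-51.0))
(-2.8, 25.2, np.float64(21.3), np.float64(-43.6))
```

Good agreement now. Follow the plan.

send_rows(targets=[0,0,0,0.017,0,0,-1,0,0,0,0.022,0,0,-1,0,0,0,0.024,0,0,-1])

```text
clock: 6.28
eef_pos: [446.1, 102.0, 194.3]
tcp_rot: [3.138, 0.0, 1.875]
contact_force: [0.2, 0.6, -4.3]
opening: 0.245
grasp_force: 108.9
```

```bash
python3 ctl.py '[-11,-6,-4]' '[]' 3 5 '[]' 1.7
```

```text
t 6.43 pred [ 29.6 -58.6  39.1] z [('s', 32.7, 69.0), ('s', 31.1, 72.0), ('t', 31.4, 94.0)] est [ 27.3 -31.3  44. ] grip 109 eef [445.8 102.  194.2] [3.1377 0.     1.8749] band [613. 154. 149.]
theta,rel,x,v:
(-11.1, -7.1, np.float64(24.9), np.float64(-24.7))
(-11.9, -7.9, np.float64(22.8), np.float64(-22.0))
(-11.6, -7.6, np.float64(21.0), np.float64(-21.1))
(-10.8, -6.8, np.float64(19.2), np.float64(-20.8))
(-9.9, -5.9, np.float64(17.6), np.float64(-20.5))
```

send_rows(targets=[0,0,0,-0.007,0,0,-1,0,0,0,-0.008,0,0,-1,0,0,0,-0.0075,0,0,-1,0,0,0,-0.007,0,0,-1])

```text
clock: 6.77
eef_pos: [445.7, 101.9, 194.3]
tcp_rot: [3.13, 0.0, 1.875]
contact_force: [-0.5, -0.1, -5.7]
opening: 0.245
grasp_force: 109.0
```

```bash
python3 ctl.py '[-11,-12,-11.5,-11]' '[]' 3 5 '[]' 1.7
```

```text
t 6.92 pred [ 19.3 -20.8  44. ] z [('s', 26.1, 75.0), ('s', 25.7, 74.0), ('t', 26.2, 93.0)] est [25.8  0.7 49.8] grip 109 eef [445.8 101.9 194.3] [3.1305 0.     1.8748] band [613. 154. 150.]
theta,rel,x,v:
(-20.2, -9.2, np.float64(25.5), np.float64(-0.6))
(-19.7, -8.7, np.float64(25.2), np.float64(-4.3))
(-19.4, -8.4, np.float64(24.6), np.float64(-9.0))
(-17.5, -6.5, np.float64(23.7), np.float64(-13.6))
(-15.5, -4.5, np.float64(22.5), np.float64(-17.3))
```

send_rows(targets=[0,0,0,-0.009,0,0,-1,0,0,0,-0.009,0,0,-1,0,0,0,-0.008,0,0,-1,0,0,0,-0.006,0,0,-1])

```text
clock: 7.25
eef_pos: [445.7, 101.9, 194.3]
tcp_rot: [3.125, 0.0, 1.875]
contact_force: [-0.4, 0.1, -4.0]
opening: 0.245
grasp_force: 108.9
```

```bash
python3 ctl.py '[-20,-20,-19,-17]' '[]' 3 5 '[]' 1.7
```

```text
t 7.4 pred [ 23.7 -13.4  49.8] z [('s', 21.4, 70.0), ('s', 19.8, 69.0), ('t', 19.9, 95.0)] est [ 17.6 -28.3  47.9] grip 109 eef [445.8 101.9 194.3] [3.1246 0.     1.8748] band [614. 155. 151.]
theta,rel,x,v:
(-6.9, 10.1, np.float64(15.3), np.float64(-31.4))
(-4.5, 12.5, np.float64(13.0), np.float64(-30.1))
(-3.6, 13.4, np.float64(10.7), np.float64(-26.6))
(-3.5, 13.5, np.float64(8.7), np.float64(-22.4))
(-3.7, 13.3, np.float64(7.1), np.float64(-18.3))
```

send_rows(targets=[0,0,0,0.01,0,0,-1,0,0,0,0.0125,0,0,-1,0,0,0,0.0135,0,0,-1])

```text
clock: 7.65
eef_pos: [446.0, 102.0, 194.3]
tcp_rot: [3.138, 0.0, 1.875]
contact_force: [-0.2, -0.8, -4.2]
opening: 0.245
grasp_force: 108.6
```

```bash
python3 ctl.py '[-7,-4.5,-3.5]' '[]' 4 6 '[]' 1.7
```

```text
t 7.85 pred [ 10.7 -26.6  47.9] z [('s', 10.3, 69.0), ('s', 9.5, 69.0), ('t', 10.3, 97.0), ('s', 7.8, 68.0)] est [  6.9 -14.9  48.4] grip 109 eef [445.8 101.9 194.2] [3.1381 0.     1.8748] band [613. 154. 149.]
theta,rel,x,v:
(-5.1, -1.6, np.float64(5.8), np.float64(-11.4))
(-5.7, -2.2, np.float64(4.9), np.float64(-9.0))
(-5.9, -2.4, np.float64(4.2), np.float64(-7.4))
(-6.1, -2.6, np.float64(3.6), np.float64(-6.1))
(-6.2, -2.7, np.float64(3.1), np.float64(-5.2))
(-6.2, -2.7, np.float64(2.7), np.float64(-4.5))
```

send_rows(targets=[0,0,0,-0.0015,0,0,-1,0,0,0,-0.002,0,0,-1,0,0,0,-0.0022,0,0,-1,0,0,0,-0.0022,0,0,-1,0,0,0,-0.002,0,0,-1])

```text
clock: 8.27
eef_pos: [445.7, 101.9, 194.3]
tcp_rot: [3.136, 0.0, 1.875]
contact_force: [0.6, -0.7, -4.9]
opening: 0.245
grasp_force: 108.6
```

```bash
python3 ctl.py '[-5,-5.5,-5.7,-5.7,-5.5]' '[]' 4 6 '[]' 1.7
```

```text
t 8.47 pred [ 3.2 -4.5 48.4] z [('s', 5.0, 67.0), ('s', 5.4, 68.0), ('t', 7.6, 94.0), ('s', 6.9, 69.0)] est [ 6.5  4.9 50.6] grip 109 eef [445.8 101.9 194.3] [ 3.1361 -0.      1.8748] band [613. 154. 149.]
theta,rel,x,v:
(-9.4, -3.9, np.float64(6.8), np.float64(4.5))
(-9.4, -3.9, np.float64(7.0), np.float64(2.6))
(-8.9, -3.4, np.float64(7.1), np.float64(0.4))
(-9.4, -3.9, np.float64(7.1), np.float64(-1.0))
(-9.0, -3.5, np.float64(7.0), np.float64(-2.0))
(-9.7, -4.2, np.float64(6.8), np.float64(-2.9))
```

Step 2 should be met: the truck is near 6 mm and slow. Next I'll yaw the tray about the band to −0.056 rad, so the carry runs purely across the tracks. The tilt trim continues meanwhile.

send_rows(targets=[0.0018,0,0,-0.0045,0,0.01,-1,0.0053,0.0001,0,-0.0045,0,0.03,-1,0.0105,0.0003,0,-0.004,0,0.06,-1,0.0157,0.0007,0,-0.004,0,0.09,-1,0.0192,0.0011,0,-0.0035,0,0.11,-1,0.021,0.0013,0,-0.0035,0,0.12,-1])

```text
clock: 8.97
eef_pos: [440.6, 122.8, 194.3]
tcp_rot: [3.132, -0.001, 1.753]
contact_force: [0.3, 0.5, -4.7]
opening: 0.245
grasp_force: 108.8
```

```bash
python3 ctl.py '[-10,-10,-9.5,-9.5,-9,-9]' '[]' 4 6 '[]' 1.7
```

```text
t 9.17 pred [ 6.5 -3.6 50.6] z [('s', 4.5, 65.0), ('s', 4.5, 69.0), ('t', 5.2, 98.0), ('s', 3.5, 70.0)] est [  3.1 -10.1  50. ] grip 109 eef [440.7 122.3 194.3] [ 3.1325e+00 -9.0000e-04  1.7553e+00] band [613. 155. 150.]
theta,rel,x,v:
(-4.7, 4.3, np.float64(2.3), np.float64(-10.9))
(-4.0, 5.0, np.float64(1.5), np.float64(-9.8))
(-3.9, 5.1, np.float64(0.8), np.float64(-7.9))
(-4.1, 4.9, np.float64(0.3), np.float64(-5.9))
(-4.5, 4.5, np.float64(-0.2), np.float64(-4.1))
(-4.8, 4.2, np.float64(-0.5), np.float64(-2.7))
```

send_rows(targets=[0.0018,0,0,0.0043,0,0.01,-1,0.0053,0.0001,0,0.005,0,0.03,-1,0.0105,0.0003,0,0.005,0,0.06,-1,0.0157,0.0007,0,0.0048,0,0.09,-1,0.0192,0.0011,0,0.0043,0,0.11,-1,0.021,0.0013,0,0.004,0,0.12,-1])

```text
clock: 9.67
eef_pos: [438.2, 143.6, 194.3]
tcp_rot: [3.137, -0.002, 1.633]
contact_force: [-1.5, 0.8, -4.9]
opening: 0.242
grasp_force: 108.7
```

```bash
python3 ctl.py '[-4.7,-4,-4,-4.2,-4.7,-5]' '[]' 4 6 '[]' 1.7
```

```text
t 9.87 pred [-0.5 -3.  50. ] z [('s', -0.5, 67.0), ('s', -0.4, 65.0), ('t', 1.0, 104.0), ('s', -0.7, 65.0)] est [-0.6  0.  50.1] grip 109 eef [438.2 143.1 194.3] [ 3.1369e+00 -1.6000e-03  1.6354e+00] band [613. 155. 149.]
theta,rel,x,v:
(-4.8, 0.2, np.float64(-0.6), np.float64(0.0))
(-4.8, 0.2, np.float64(-0.6), np.float64(0.0))
(-4.8, 0.2, np.float64(-0.6), np.float64(0.0))
(-4.8, 0.2, np.float64(-0.6), np.float64(0.0))
(-4.8, 0.2, np.float64(-0.6), np.float64(0.0))
(-4.8, 0.2, np.float64(-0.6), np.float64(0.0))
```

send_rows(targets=[0.0018,0,0,0,0,0.01,-1,0.0053,0.0001,0,0,0,0.03,-1,0.0105,0.0003,0,0,0,0.06,-1,0.0157,0.0007,0,0,0,0.09,-1,0.0192,0.0011,0,0,0,0.11,-1,0.021,0.0013,0,0,0,0.12,-1])

```text
clock: 10.37
eef_pos: [438.2, 164.6, 194.4]
tcp_rot: [3.137, -0.002, 1.513]
contact_force: [-0.1, -1.3, -4.4]
opening: 0.244
grasp_force: 108.8
```

```bash
python3 ctl.py '[-5,-5,-5,-5,-5,-5]' '[]' 4 6 '[]' 1.7; python3 - <<'E'
from h import *
o,T=tray(r.sense());d=np.array([598.5,-105.8,150])-o;print(d,T.T@d)
E
```

```text
t 10.57 pred [-0.6  0.  50.1] z [('s', -1.6, 69.0), ('s', -3.2, 72.0), ('t', 1.2, 100.0), ('s', -1.0, 69.0)] est [-1.6  0.  50.4] grip 109 eef [438.  164.1 194.3] [ 3.1372e+00 -2.1000e-03  1.5153e+00] band [613. 155. 149.]
theta,rel,x,v:
(-4.2, 0.8, np.float64(-1.6), np.float64(0.0))
(-4.2, 0.8, np.float64(-1.6), np.float64(0.0))
(-4.2, 0.8, np.float64(-1.6), np.float64(0.0))
(-4.2, 0.8, np.float64(-1.6), np.float64(0.0))
(-4.2, 0.8, np.float64(-1.6), np.float64(0.0))
(-4.2, 0.8, np.float64(-1.6), np.float64(0.0))
[ -14.46980073 -260.31806598    0.91089428] [-5.04623056e-03 -2.60717363e+02  1.46860837e+00]
```

Aligned: the remaining carry is −261 mm purely across the tracks. Start.

send_rows(targets=[-0.002,0,0,0.0005,0,0,-1,-0.007,0,0,0.0005,0,0,-1,-0.016,0,0,0.0005,0,0,-1,-0.027,0,0,0.0005,0,0,-1,-0.037,0,0,0.0005,0,0,-1,-0.044,0,0,0.0005,0,0,-1,-0.048,0,0,0.0005,0,0,-1,-0.05,0,0,0.0005,0,0,-1])

```text
clock: 11.23
eef_pos: [435.3, 113.4, 194.3]
tcp_rot: [3.137, -0.002, 1.514]
contact_force: [-0.2, -0.0, -4.5]
opening: 0.245
grasp_force: 108.8
```

```bash
python3 ctl.py '[-4.5,-4.5,-4.5,-4.5,-4.5,-4.5,-4.5,-4.5]' '[]' 4 6 '[]' 1.7
```

```text
t 11.43 pred [-1.6  0.  50.4] z [('s', 0.9, 69.0), ('s', 1.0, 70.0), ('t', 2.0, 105.0), ('s', 0.3, 69.0)] est [ 1.   1.9 50.4] grip 109 eef [435.5 114.5 194.3] [ 3.1373e+00 -2.5000e-03  1.5147e+00] band [610. 105. 149.]
theta,rel,x,v:
(-6.3, -1.8, np.float64(1.1), np.float64(1.6))
(-6.3, -1.8, np.float64(1.2), np.float64(0.0))
(-5.8, -1.3, np.float64(1.2), np.float64(0.0))
(-5.8, -1.3, np.float64(1.2), np.float64(0.0))
(-5.8, -1.3, np.float64(1.2), np.float64(0.0))
(-5.8, -1.3, np.float64(1.2), np.float64(0.0))
```

Excellent. Next 50 mm.

send_rows(targets=[-0.002,0,0,-0.0015,0,0,-1,-0.007,0,0,-0.0015,0,0,-1,-0.016,0,0,-0.001,0,0,-1,-0.027,0,0,-0.001,0,0,-1,-0.037,0,0,-0.001,0,0,-1,-0.044,0,0,-0.001,0,0,-1,-0.048,0,0,-0.001,0,0,-1,-0.05,0,0,-0.001,0,0,-1])

```text
clock: 12.1
eef_pos: [432.5, 63.5, 194.2]
tcp_rot: [3.136, -0.002, 1.514]
contact_force: [-0.5, 0.6, -4.5]
opening: 0.245
grasp_force: 108.8
```

```bash
python3 ctl.py '[-6,-6,-5.5,-5.5,-5.5,-5.5,-5.5,-5.5]' '[]' 4 6 '[]' 1.7
```

```text
t 12.3 pred [ 1.2  0.  50.4] z [('s', 1.8, 72.0), ('s', 2.3, 74.0), ('t', 3.5, 88.0), ('s', 2.1, 75.0)] est [ 2.2  0.  50.6] grip 109 eef [432.6  64.5 194.2] [ 3.1364e+00 -2.4000e-03  1.5146e+00] band [608.  55. 149.]
theta,rel,x,v:
(-6.5, -1.0, np.float64(2.2), np.float64(0.0))
(-6.5, -1.0, np.float64(2.2), np.float64(0.0))
(-6.4, -0.9, np.float64(2.2), np.float64(0.0))
(-6.4, -0.9, np.float64(2.2), np.float64(0.0))
(-6.4, -0.9, np.float64(2.2), np.float64(0.0))
(-6.4, -0.9, np.float64(2.2), np.float64(0.0))
```

send_rows(targets=[-0.002,0,0,-0.0003,0,0,-1,-0.007,0,0,-0.0003,0,0,-1,-0.016,0,0,-0.0003,0,0,-1,-0.027,0,0,-0.0003,0,0,-1,-0.037,0,0,-0.0003,0,0,-1,-0.044,0,0,-0.0003,0,0,-1,-0.048,0,0,-0.0003,0,0,-1,-0.05,0,0,-0.0003,0,0,-1])

```text
clock: 12.97
eef_pos: [429.7, 13.7, 194.0]
tcp_rot: [3.136, -0.002, 1.514]
contact_force: [0.4, -0.9, -5.1]
opening: 0.24
grasp_force: 108.8
```

```bash
python3 ctl.py '[-5.8,-5.8,-5.8,-5.8,-5.8,-5.8,-5.8,-5.8]' '[]' 4 6 '[]' 1.7
```

```text
t 13.17 pred [ 2.2  0.  50.6] z [('s', 1.4, 77.0), ('s', 1.6, 78.0), ('t', 2.7, 98.0), ('s', 1.6, 78.0)] est [ 1.6  0.  50.6] grip 109 eef [429.8  14.6 194. ] [ 3.1362e+00 -2.4000e-03  1.5147e+00] band [605.   5. 149.]
theta,rel,x,v:
(-6.1, -0.3, np.float64(1.6), np.float64(0.0))
(-6.1, -0.3, np.float64(1.6), np.float64(0.0))
(-6.1, -0.3, np.float64(1.6), np.float64(0.0))
(-6.1, -0.3, np.float64(1.6), np.float64(0.0))
(-6.1, -0.3, np.float64(1.6), np.float64(0.0))
(-6.1, -0.3, np.float64(1.6), np.float64(0.0))
```

send_rows(targets=[-0.002,0,0,0,0,0,-1,-0.008,0,0,0,0,0,-1,-0.018,0,0,0,0,0,-1,-0.03,0,0,0,0,0,-1,-0.041,0,0,0,0,0,-1,-0.049,0,0,0,0,0,-1,-0.053,0,0,0,0,0,-1,-0.055,0,0,0,0,0,-1])

```text
clock: 13.83
eef_pos: [426.5, -41.2, 193.9]
tcp_rot: [3.136, -0.002, 1.514]
contact_force: [0.6, -0.3, -5.3]
opening: 0.244
grasp_force: 108.8
```

```bash
python3 ctl.py '[-5.8,-5.8,-5.8,-5.8,-5.8,-5.8,-5.8,-5.8]' '[]' 4 6 '[]' 1.7
```

```text
t 14.03 pred [ 1.6  0.  50.6] z [('s', 1.3, 76.0), ('s', 1.8, 80.0), ('t', 2.3, 103.0), ('s', 1.7, 79.0)] est [ 1.7  0.  50.7] grip 109 eef [426.6 -40.2 193.9] [ 3.1363e+00 -2.4000e-03  1.5148e+00] band [602. -50. 149.]
theta,rel,x,v:
(-6.2, -0.4, np.float64(1.7), np.float64(0.0))
(-6.1, -0.3, np.float64(1.7), np.float64(0.0))
(-6.1, -0.3, np.float64(1.7), np.float64(0.0))
(-6.1, -0.3, np.float64(1.7), np.float64(0.0))
(-6.1, -0.3, np.float64(1.7), np.float64(0.0))
(-6.1, -0.3, np.float64(1.7), np.float64(0.0))
```

send_rows(targets=[-0.002,0,0,0,0,0,-1,-0.008,0,0,0,0,0,-1,-0.018,0,0,0,0,0,-1,-0.03,0,0,0,0,0,-1,-0.041,0,0,0,0,0,-1,-0.049,0,0,0,0,0,-1,-0.053,0,0,0,0,0,-1,-0.055,0,0,0,0,0,-1])

```text
clock: 14.7
eef_pos: [423.5, -96.1, 193.7]
tcp_rot: [3.136, -0.002, 1.514]
contact_force: [0.4, -0.9, -4.9]
opening: 0.244
grasp_force: 108.8
```

```bash
python3 ctl.py '[-5.8,-5.8,-5.8,-5.8,-5.8,-5.8,-5.8,-5.8]' '[]' 6 3 '[]' 1.7
```

```text
t 15.0 pred [ 1.7  0.  50.7] z [('s', 0.7, 79.0), ('s', 0.7, 79.0), ('t', 2.0, 106.0), ('s', 1.4, 78.0), ('s', 1.2, 78.0), ('t', 2.0, 109.0)] est [ 1.3  0.  51. ] grip 109 eef [423.5 -95.  193.8] [ 3.1363e+00 -2.3000e-03  1.5152e+00] band [ 599. -105.  149.]
theta,rel,x,v:
(-6.0, -0.2, np.float64(1.3), np.float64(0.0))
(-6.0, -0.2, np.float64(1.3), np.float64(0.0))
(-6.0, -0.2, np.float64(1.3), np.float64(0.0))
```

Over the dot, truck at rest. Hold and monitor.

send_rows(targets=[0,0,0,0,0,0,-1,0,0,0,0,0,0,-1,0,0,0,0,0,0,-1,0,0,0,0,0,0,-1,0,0,0,0,0,0,-1,0,0,0,0,0,0,-1,0,0,0,0,0,0,-1,0,0,0,0,0,0,-1])

```text
clock: 15.67
eef_pos: [423.5, -95.3, 193.8]
tcp_rot: [3.136, -0.002, 1.515]
contact_force: [-0.7, 0.6, -5.2]
opening: 0.242
grasp_force: 108.8
```

```bash
python3 ctl.py '[-5.8,-5.8,-5.8,-5.8,-5.8,-5.8,-5.8,-5.8]' '[]' 20 3 '[]' 1.7
```

```text
t 16.67 pred [ 1.3  0.  51. ] z [('s', 0.9, 79.0), ('s', 1.4, 79.0), ('t', 2.1, 107.0), ('s', 1.2, 79.0), ('s', 1.3, 80.0), ('t', 2.2, 108.0), ('s', 0.9, 78.0), ('s', 1.3, 79.0), ('t', 2.1, 107.0), ('s', 0.9, 77.0), ('s', 1.3, 80.0), ('t', 2.1, 107.0), ('s', 1.2, 78.0), ('s', 1.3, 80.0), ('t', 2.3, 108.0), ('s', 1.3, 79.0), ('s', 1.4, 78.0), ('t', 2.1, 107.0), ('s', 1.3, 79.0), ('s', 1.2, 78.0)] est [ 1.3  0.  51.2] grip 109 eef [423.5 -95.3 193.8] [ 3.1363e+00 -2.2000e-03  1.5148e+00] band [ 599. -105.  149.]
theta,rel,x,v:
(-6.0, -0.2, np.float64(1.3), np.float64(0.0))
(-6.0, -0.2, np.float64(1.3), np.float64(0.0))
(-6.0, -0.2, np.float64(1.3), np.float64(0.0))
```

Stationary. Hold about 5 s more, then check and hand in.

send_rows(targets=[0,0,0,0,0,0,-1,0,0,0,0,0,0,-1,0,0,0,0,0,0,-1,0,0,0,0,0,0,-1,0,0,0,0,0,0,-1,0,0,0,0,0,0,-1,0,0,0,0,0,0,-1,0,0,0,0,0,0,-1,0,0,0,0,0,0,-1,0,0,0,0,0,0,-1,0,0,0,0,0,0,-1,0,0,0,0,0,0,-1])

```text
clock: 17.67
eef_pos: [423.6, -95.3, 193.8]
tcp_rot: [3.136, -0.002, 1.515]
contact_force: [-0.4, -0.1, -4.1]
opening: 0.242
grasp_force: 108.8
```

send_rows(targets=[0,0,0,0,0,0,-1,0,0,0,0,0,0,-1,0,0,0,0,0,0,-1,0,0,0,0,0,0,-1,0,0,0,0,0,0,-1,0,0,0,0,0,0,-1,0,0,0,0,0,0,-1,0,0,0,0,0,0,-1,0,0,0,0,0,0,-1,0,0,0,0,0,0,-1,0,0,0,0,0,0,-1,0,0,0,0,0,0,-1])

```text
clock: 18.67
eef_pos: [423.5, -95.3, 193.8]
tcp_rot: [3.136, -0.002, 1.515]
contact_force: [0.4, -0.4, -5.3]
opening: 0.245
grasp_force: 108.8
```

```bash
python3 ctl.py '[-5.8,-5.8,-5.8,-5.8,-5.8,-5.8,-5.8,-5.8,-5.8,-5.8,-5.8,-5.8,-5.8,-5.8,-5.8,-5.8,-5.8,-5.8,-5.8,-5.8,-5.8,-5.8,-5.8,-5.8]' '[]' 4 1 '[]' 1.7
```

```text
t 18.87 pred [ 1.3  0.  51.2] z [('s', 1.3, 79.0), ('s', 1.4, 78.0), ('t', 2.2, 108.0), ('s', 1.3, 79.0)] est [ 1.4  0.  51.2] grip 109 eef [423.6 -95.3 193.8] [ 3.1362e+00 -2.2000e-03  1.5148e+00] band [ 599. -105.  149.]
theta,rel,x,v:
(-6.0, -0.2, np.float64(1.4), np.float64(0.0))
```

send_rows(targets=[0,0,0,0,0,0,-1,0,0,0,0,0,0,-1,0,0,0,0,0,0,-1,0,0,0,0,0,0,-1,0,0,0,0,0,0,-1,0,0,0,0,0,0,-1,0,0,0,0,0,0,-1,0,0,0,0,0,0,-1,0,0,0,0,0,0,-1,0,0,0,0,0,0,-1,0,0,0,0,0,0,-1,0,0,0,0,0,0,-1])

```text
clock: 19.87
eef_pos: [423.5, -95.3, 193.8]
tcp_rot: [3.136, -0.002, 1.515]
contact_force: [0.2, 0.3, -4.6]
opening: 0.241
grasp_force: 108.8
```

send_rows(targets=[0,0,0,0,0,0,-1,0,0,0,0,0,0,-1,0,0,0,0,0,0,-1,0,0,0,0,0,0,-1,0,0,0,0,0,0,-1,0,0,0,0,0,0,-1,0,0,0,0,0,0,-1,0,0,0,0,0,0,-1,0,0,0,0,0,0,-1,0,0,0,0,0,0,-1,0,0,0,0,0,0,-1,0,0,0,0,0,0,-1])

```text
clock: 20.87
eef_pos: [423.5, -95.3, 193.8]
tcp_rot: [3.136, -0.002, 1.515]
contact_force: [0.2, 0.7, -5.7]
opening: 0.249
grasp_force: 108.8
```

```bash
python3 - <<'E'
from h import *
for n in("top","scene"): cv2.imwrite(f"pics/{n}9.png",cams.grab_frame(n)["color"])
o,T=tray(r.sense())
for n,k in(("scene",27.4),("scene",27.4),("top",20.2)): print(truck(cams.grab_frame(n),o,T)[0]-k)
s=r.sense();print(s["clock"],o,s["grasp_force"])
a=cv2.imread("pics/top9.png")[90:290,240:400];b=cv2.imread("pics/scene9.png")[150:350,150:350]
cv2.imwrite("pics/c9.png",np.hstack([cv2.resize(a,(320,400)),cv2.resize(b,(400,400))]))
E
```

```text
1.1931176643840828
1.3350219825520213
2.1042509453907314
21.1167 [ 598.52237638 -105.04418162  148.71579352] 108.76112937927246
```

View pics/c9.png

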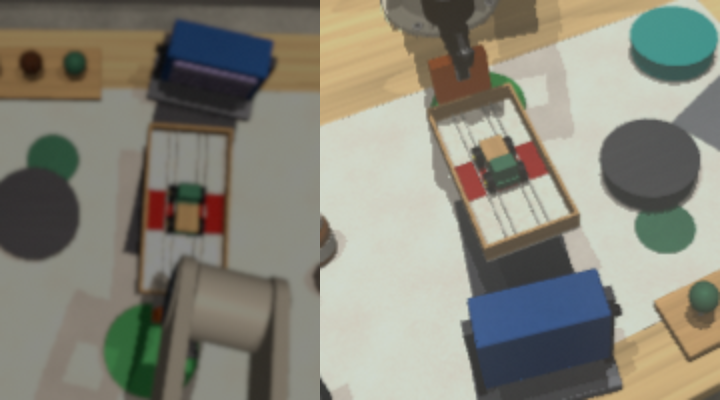

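The truck sits centred on the red band in both views (left crop 187,208; right crop 500,165), over the dot and clear of the lamp. It has been held there for over 6 s, so I'm handing in.

```bash
python3 -c "
from rig import r
print(r.sign_off())"
```

```text
the job is handed in; nothing more can be done
None
```

I handed the job in at about 21 s with the tray still held over the yellow dot, about 149 mm up and within about 1 mm sideways; the truck was at rest 1–2 mm from the middle of the red band, and no verdict came back.

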